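# Tension a spoked board carrier by counted quarter turns

## Task

Take the nut driver from its stand and tighten the three square nipples on the rim clockwise (seen from above), in order round the rim: the red one by one quarter turn, then the yellow by two quarter turns, then the blue by one quarter turn. Feel the socket drop onto each nipple, press gently all the while so that the sprung socket is never pushed to the end of its travel, never turn one too far or slacken one, and leave the other things on the bench alone. Then stand the driver upright in its stand again and let go.

Things in the scene. Friction and masses are not known exactly. Their poses are not given: they have to be found in the camera images.
- driver_grip (a point): Centre of the nut driver's handle, where to grip it. The driver stands upright, 125 mm tall: black square handle with red ends, 26 x 26 mm, its flats square to this point's x and y axes, from 31 mm below to 30 mm above this point; z up. The mouth of its socket is 90 mm below this point. Mass about 0.17 kg.
- socket: Steel socket at the driver's foot, 31 x 31 x 22 mm, sides parallel to the handle's flats; origin: centre of its mouth, z up. Square pocket 23 mm wide, 15 mm deep. Sprung: slides up 10 mm under 2.4 N, rising by 0.6 N/mm to 8.4 N; never press it to the end. Pressed 5 mm onto a nipple's shoulders and turned, it drops over them when the squares agree (within a quarter turn); then 0.15 rad of play.
- stand_seat (a point): Centre of the floor of the driver's grey stand, a fixed round cup, 56 mm wide inside, its rim 14 mm above this point. The socket's mouth stands on this floor at the start and again at the end, at any yaw.
- red_spot (a point): Fixed point on the rim's top face, on the vertical axis of the red nipple; z up. A red post, 29 mm wide, carries the brass nipple: a 20 mm square, 12.5 mm tall, and on it a round nose, 21.6 mm wide tapering to 15, 9 mm tall, that guides the socket. The square's top (shoulders) is 18 to 32 mm above this point and it faces any way: neither is measured; feel or see.
- yellow_spot (a point): Fixed point on the rim's top face, on the vertical axis of the yellow nipple; z up. A yellow post, 29 mm wide, carries the brass nipple: a 20 mm square, 12.5 mm tall, and on it a round nose, 21.6 mm wide tapering to 15, 9 mm tall, that guides the socket. The square's top (shoulders) is 18 to 32 mm above this point and it faces any way: neither is measured; feel or see. Next clockwise after red.
- blue_spot (a point): Fixed point on the rim's top face, on the vertical axis of the blue nipple; z up. A blue post, 29 mm wide, carries the brass nipple: a 20 mm square, 12.5 mm tall, and on it a round nose, 21.6 mm wide tapering to 15, 9 mm tall, that guides the socket. The square's top (shoulders) is 18 to 32 mm above this point and it faces any way: neither is measured; feel or see. Next clockwise after yellow.
- red_nipple (a joint): Turn of the red nipple, rad: 0 as it stands at the start, whatever way its square then faces; grows clockwise seen from above; a quarter turn is 1.571. It is stiff (needs about 0.1 N m) and stays where it is left.
- yellow_nipple (a joint): Turn of the yellow nipple, rad: 0 as it stands at the start, whatever way its square then faces; grows clockwise seen from above; a quarter turn is 1.571. It is stiff (needs about 0.1 N m) and stays where it is left.
- blue_nipple (a joint): Turn of the blue nipple, rad: 0 as it stands at the start, whatever way its square then faces; grows clockwise seen from above; a quarter turn is 1.571. It is stiff (needs about 0.1 N m) and stays where it is left.
- rim: Fixed aluminium ring lying on the bench, 260 mm across, 30 mm broad and 28 mm tall, with a round green circuit board on spokes in its middle; origin at the centre of its underside. The three nipples stand on it 115 mm from its centre, 120 degrees apart.
- screwdriver: Bystander, not to be disturbed: orange-handled screwdriver lying on the mat, along its x axis.
- spool: Bystander, not to be disturbed: teal spool, 66 mm wide, 58 mm tall; origin at its underside.
- cup: Bystander, not to be disturbed: cream cup, 72 mm wide, 90 mm tall; origin at its underside.
- screw_bin: Bystander, not to be disturbed: clear bin of steel screws, 110 x 70 x 35 mm; origin at its underside.
- pin_bin: Bystander, not to be disturbed: clear bin of brass pins, 110 x 70 x 35 mm; origin at its underside.
- spare_board: Bystander, not to be disturbed: spare green circuit board, 100 x 60 mm, flat on the mat; origin at its underside.
- flux_can: Bystander, not to be disturbed: small amber jar, 44 mm wide, 60 mm tall; origin at its underside.

How it is judged:
On the way, in this order (a step that is already met when the one before it is completed fails the run):
1. with the driver on it, the red nipple is turned one quarter turn clockwise while the yellow and blue still stand as they were (value of joint red_nipple between 1.361 and 1.781 rad and value of joint yellow_nipple between -0.21 and 0.21 rad and value of joint blue_nipple between -0.21 and 0.21 rad and horizontal distance between socket and red_spot below 0.006 m), for 0.1 s.
2. with the driver on it, the yellow nipple is turned two quarter turns clockwise while the blue still stands as it was (value of joint red_nipple between 1.361 and 1.781 rad and value of joint yellow_nipple between 2.932 and 3.352 rad and value of joint blue_nipple between -0.21 and 0.21 rad and horizontal distance between socket and yellow_spot below 0.006 m), for 0.1 s.
3. with the driver on it, the blue nipple is turned one quarter turn clockwise (value of joint red_nipple between 1.361 and 1.781 rad and value of joint yellow_nipple between 2.932 and 3.352 rad and value of joint blue_nipple between 1.361 and 1.781 rad and horizontal distance between socket and blue_spot below 0.006 m), for 0.1 s.
At the end, for the whole second after the job is handed in: Red and blue stand one quarter turn (1.571 rad), yellow two (3.142), clockwise of their starts, each within 0.21 rad; the driver stands upright (within 0.12 rad), at rest on its stand's floor, handle centre within 20 mm of the stand's axis and under 97 mm above the floor (value of joint red_nipple between 1.361 and 1.781 rad and value of joint yellow_nipple between 2.932 and 3.352 rad and value of joint blue_nipple between 1.361 and 1.781 rad and horizontal distance between driver_grip and stand_seat below 0.02 m and angle between driver_grip's own z axis and vertical below 0.12 rad and z of driver_grip in the frame of stand_seat below 0.097 m and linear speed of socket below 0.02 m/s); the robot touches nothing.
It fails at once if the driver is pressed so hard that its sprung socket comes to the end of its travel (9.5 of 10 mm, over 8 N) (z of socket in the frame of driver_grip above -0.0805 m).
It fails at once if the socket is jammed or levered against something with over 45 N in all (contact force between socket and anything else above 45 N).
It fails at once if a nipple is turned too far (over 0.4 rad beyond its due turn) or slackened (over 0.3 rad anticlockwise) (value of joint any of red_nipple, blue_nipple above 1.971 rad or value of joint any of red_nipple, yellow_nipple, blue_nipple below -0.3 rad or value of joint yellow_nipple above 3.542 rad).
It fails at once if a bystander is moved more than 25 mm (distance of any of screwdriver, spool, cup, screw_bin, pin_bin, spare_board, flux_can from where it was at the start of the episode above 0.025 m).
It also fails if it takes over 72 s, if anything falls off the work surface, if the arm or the gripper's body presses on something with over 40 N, if the wrist force passes 120 N, or if a joint passes its speed limit or range.

## Robot

A 7-joint arm with a two-finger parallel gripper is mounted at the origin on the work surface. World frame = base frame: x ahead of the robot, y to its left, z up, the work surface at z = 0. Lengths are in m, angles in rad, forces in N, time in s.
With the tool pointing down it reaches from about 0.425 to 0.875 m from the base axis. Payload 8.4 kg.
Tool frame: the origin (TCP) lies at the very end of the fingers, on their centre line; the grasp point (between the pads) lies 19 mm behind it; z points along the fingers, y is the line along which they close (so a half turn about z gives the same grasp; the last joint's range is limited). The gripper opens to 85 mm and grips with 20 to 120 N. Pads are 22 mm wide; open, the fingers measure 114 mm over their backs; the gripper's body (76 mm by 85 mm) begins 54 mm behind the grasp point. The pads swing forward as they close: fully open they stand 13 mm farther back than shut.
Start: joints at [1.097, 0.333, 0.04, 1.465, -0.013, 1.343, -0.059], TCP at [0.238, -0.605, 0.231] pointing down, gripper open.
Joint ranges: [-2.58, 2.58], [-0.38, 2.09], [-1.3, 1.39], [0.25, 2.4], [-1.5, 4.64], [0.08, 2.09], [-2.65, 2.65]. Speed limits (rad/s): [2.22, 2.22, 2.79, 2.79, 3.14, 3.14, 3.14].

## Interface

Orientations are given as a unit quaternion [w, x, y, z].
In Python, from cell import status, vision, env gives the robot as it stands.
- The arm moves only by the tool move_arm, never from a script. Its argument "series" is a list of rows, each a list of 7 numbers: the turn, a rotation vector about the tool's x, y, z in degrees, then the shift along the tool's x, y, z in mm, then the finger opening in mm, from 0 to 85.4. A call has 1 to 20 rows; each row is the pose to reach, as a shift and turn from the pose commanded when the call began, along the tool's axes at that moment; what a row does not reach only later rows make up. A row lasts 1/12 s, in which the tool goes at most 41.7 mm and 7.16 degrees, less where a joint would pass 70% of its speed; a pose out of reach is approached as far as the arm can. A call with a gripper value outside its range is refused whole. The fingers move at their own pace and stop on an object; "force" is the grip in N (left out, the last holds). Time passes only in rows, so rows that repeat a pose let the fingers close. It gives the time, the measured TCP pose, the force, the opening and the grip force at its end, in the units of the state.
- status.state(): the state, without advancing time (a new reading comes with each control period).
- vision.grab_frame(name): name is "scene" or "top" or "wrist"; returns a dict with "img" (384x512x3 uint8, red, green, blue), "depth" (384x512 float32, m along the optical axis (not along the pixel's ray), 0 where there is no reading), "camera_matrix" (3x3 intrinsics, pixels), "extrinsics" (4x4, takes a point from camera to world coordinates). Camera axes: x right, y up, looking along -z (the intrinsics and any distortion apply to the point x, -y, -z); pixel columns grow to the right and rows downward; lengths in m; the calibration is good to about 2 mm. A picture is of the moment at which its call begins.
- env.sign_off(): hands the job in; it is judged then, once.
The state is a dict: "clock": time; "q": joint angles; "qd": joint speeds; "joint_efforts": joint torques, N m; "ee_pos": TCP position; "eef_rot": TCP orientation; "ft_force": force on the tool from outside, world axes, zero at the start; "moment": the same for the moment, N m; "opening": finger opening in m; "grip_force": force on a finger pad.
Only numpy, scipy, OpenCV 4.12 (cv2) and the standard library are available. Lean on these libraries where they do the work, as an engineer would, in place of code of your own. Each camera call takes 0.05 s, during which the arm holds its last target. There are 200 camera calls.

## Working session

There is one attempt and no reset: what is moved stays moved. The work goes in short steps, Python scripts to look and compute and a tool call to move; the robot and the scene stay as the last step left them, time stands still between calls to the robot, and variables do not carry over. Pictures are saved under pics/ and viewed, at most 10 in all, crops included, and the job is handed in when it is done.

Besides the shell and the picture viewer there is one more tool, called as name([rows], argument=value, ...), one row to a line, values as JSON. move_arm: Moves the arm, as the interface text tells. Its arguments: {"type":"object","properties":{"series":{"type":"array"},"force":{"type":"number"}},"required":["series"]}

```bash
mkdir -p pics; cat > h.py <<'E'
import numpy as np, cv2
from scipy.spatial.transform import Rotation as R
from cell import status, vision, env
def grab(n,f):
    g=vision.grab_frame(n); cv2.imwrite('pics/'+f+'.png',g['img'][:,:,::-1]); np.savez('pics/'+f,**g); return g
def pt(g,u,v,z=None):
    K=g['camera_matrix'];E=g['extrinsics']
    d=np.array([(u-K[0,2])/K[0,0],-(v-K[1,2])/K[1,1],-1.])
    if z is None: s=g['depth'][int(round(v)),int(round(u))]
    else:
        w=E[:3,:3]@d; s=(z-E[2,3])/w[2]
    return E[:3,:3]@(d*s)+E[:3,3]
def ld(f): return dict(np.load('pics/'+f+'.npz'))
E
python3 - <<'E'
from h import *
for n in('scene','top'):
    g=grab(n,n+'0'); print(n,g['extrinsics'].round(3).tolist(),g['camera_matrix'].tolist())
s=status.state();print(s)
print(R.from_quat(np.roll(s['eef_rot'],-1)).as_matrix().round(3))
E
```

```text
scene [[-0.592, -0.451, 0.668, 1.144], [0.806, -0.334, 0.489, 0.452], [0.003, 0.828, 0.561, 0.614], [0.0, 0.0, 0.0, 1.0]] [[351.46832015218104, 0.0, 253.0013166274576], [0.0, 351.46832015218104, 192.85960332668395], [0.0, 0.0, 1.0]]
top [[-0.017, 0.994, -0.108, 0.387], [-1.0, -0.018, -0.009, -0.017], [-0.011, 0.107, 0.994, 1.333], [0.0, 0.0, 0.0, 1.0]] [[394.59674040808994, 0.0, 252.81482426161762], [0.0, 394.59674040808994, 198.74029818456896], [0.0, 0.0, 1.0]]
{'clock': 0.1, 'q': array([ 1.09679862,  0.33384142,  0.03985346,  1.46616069, -0.01338901,
        1.34328022, -0.05848092]), 'qd': array([ 8.86275458e-05, -1.16549451e-03, -9.37069141e-04, -1.48331777e-03,
        3.00540593e-03,  1.39022229e-04, -1.87093568e-03]), 'joint_efforts': array([ 3.61031227e-03, -6.60021043e+01,  1.37040831e+00, -4.06479871e+01,
        1.71913480e-02,  8.89642542e-03,  1.20061827e-05]), 'ee_pos': array([ 0.23779553, -0.60451574,  0.23052   ]), 'eef_rot': array([-6.88591571e-04,  9.82489584e-01,  1.86316159e-01, -1.81193226e-04]), 'ft_force': array([ 0.05037919,  0.67207135, -0.19484044]), 'moment': array([ 0.05487793, -0.01216744, -0.0098362 ]), 'grip_force': 0.0, 'opening': 0.0854304258460706}
[[ 0.931  0.366 -0.001]
 [ 0.366 -0.931  0.001]
 [-0.    -0.001 -1.   ]]
```

View pics/top0.png

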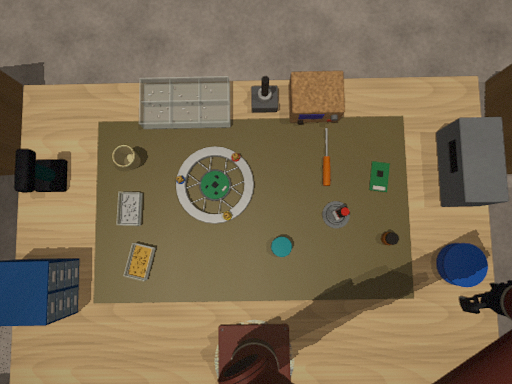

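View pics/scene0.png

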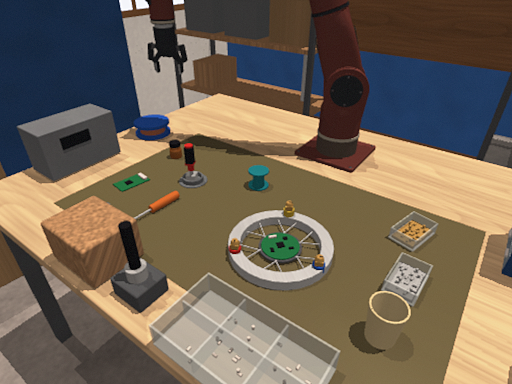

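```bash
python3 - <<'E'
from h import *
g=ld('top0');im=g['img'][:,:,::-1]
a=cv2.resize(im[140:230,170:260],None,fx=5,fy=5,interpolation=cv2.INTER_CUBIC)
b=cv2.resize(im[190:235,310:360],None,fx=6,fy=6,interpolation=cv2.INTER_CUBIC)
c=np.zeros((450,760,3),np.uint8);c[:,:450]=a;c[:270,455:755]=b
cv2.imwrite('pics/crop1.png',c)
for n,u,v,z in [('rim',215,185,.028),('red',236,156,.06),('yel',228,215,.06),('blu',181,180,.06),('stand',336,215,.014),('drv',345,211,.125)]:
    print(n,pt(g,u,v,z).round(3),pt(g,u,v).round(3))
# rim by depth
H,W=g['depth'].shape;uu,vv=np.meshgrid(np.arange(W),np.arange(H))
K=g['camera_matrix'];d=np.stack([(uu-K[0,2])/K[0,0],-(vv-K[1,2])/K[1,1],-np.ones((H,W))],-1)*g['depth'][...,None]
P=d@g['extrinsics'][:3,:3].T+g['extrinsics'][:3,3]
m=(abs(P[...,2]-.028)<.006)&(uu>165)&(uu<265)&(vv>135)&(vv<235)
q=P[m];from scipy.optimize import least_squares
# ring mean radius 115
f=least_squares(lambda c:np.maximum(0,abs(np.hypot(q[:,0]-c[0],q[:,1]-c[1])-.115)-.013),[.42,.1],loss='soft_l1',f_scale=.002)
print(len(q),f.x,q[:,2].mean())
for n,(u,v) in dict(red=(236,156),yel=(228,215),blu=(181,180)).items():
    s=(abs(uu-u)<11)&(abs(vv-v)<11)&(P[...,2]>.04);p=P[s];print(n,len(p),p.mean(0).round(4),p.max(0).round(4))
    r=p.mean(0)[:2]-f.x;print(np.hypot(*r),np.degrees(np.arctan2(r[1],r[0])))
s=(abs(uu-336)<25)&(abs(vv-215)<25)&(P[...,2]>.1);p=P[s];print('drv',len(p),p.mean(0),p.max(0))
E
```

```text
rim [0.576 0.121 0.028] [0.577 0.121 0.02 ]
red [0.667 0.047 0.06 ] [0.667 0.047 0.06 ]
yel [0.473 0.076 0.06 ] [0.472 0.075 0.069]
blu [0.59  0.228 0.06 ] [0.591 0.229 0.054]
stand [ 0.47  -0.282  0.014] [ 0.469 -0.279  0.028]
drv [ 0.474 -0.288  0.125] [ 0.474 -0.287  0.129]
1718 [0.5804252  0.12401496] 0.02779686683661725
red 44 [0.656  0.0488 0.1126] [0.6831 0.0646 1.3332]
0.1066270812639622 -44.84464932448221
yel 64 [0.4717 0.0798 0.0781] [0.4872 0.0961 1.3332]
0.11733341130753185 -157.87250838836317
blu 43 [0.5869 0.2245 0.1118] [0.6101 0.2465 1.3332]
0.10068681708740325 86.29049118202651
drv 88 [ 0.46864683 -0.26781083  0.19353544] [ 0.48970578 -0.01724084  1.33324113]
```

View pics/crop1.png

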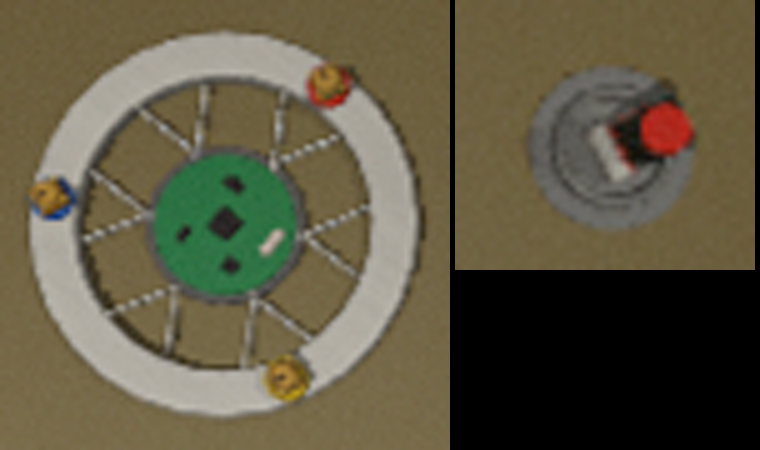

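move_arm([
  [0, 0, 0, 335, -218, -70, 85],
  [0, 0, 0, 335, -218, -70, 85],
  [0, 0, 0, 335, -218, -70, 85],
  [0, 0, 0, 335, -218, -70, 85],
  [0, 0, 0, 335, -218, -70, 85],
  [0, 0, 0, 335, -218, -70, 85],
  [0, 0, 0, 335, -218, -70, 85],
  [0, 0, 0, 335, -218, -70, 85],
  [0, 0, 0, 335, -218, -70, 85],
  [0, 0, 0, 335, -218, -70, 85],
  [0, 0, 0, 335, -218, -70, 85],
  [0, 0, 0, 335, -218, -70, 85],
  [0, 0, 0, 335, -218, -70, 85],
])

```text
clock: 1.18
ee_pos: [0.4693, -0.2801, 0.3009]
eef_rot: [-0.0, 0.983, 0.186, -0.0]
ft_force: [-0.3, 0.1, -0.8]
opening: 0.0849
grip_force: 0.0
```

```bash
python3 - <<'E'
from h import *
g=grab('wrist','w1');s=status.state();print(s['q'].round(3),s['ee_pos'],R.from_quat(np.roll(s['eef_rot'],-1)).as_matrix().round(3).tolist())
print(g['extrinsics'].round(3).tolist(),g['camera_matrix'].round(1).tolist())
c=cv2.resize(g['img'][:,:,::-1],None,fx=1.5,fy=1.5);cv2.imwrite('pics/w1b.png',c)
E
```

```text
[ 0.668  0.108 -0.229  1.6    0.025  1.438 -0.761] [ 0.46887025 -0.28064265  0.30080332] [[0.931, 0.364, -0.001], [0.364, -0.931, -0.0], [-0.001, -0.0, -1.0]]
[[0.365, 0.88, 0.303, 0.547], [-0.931, 0.346, 0.118, -0.249], [-0.0, -0.325, 0.946, 0.443], [0.0, 0.0, 0.0, 1.0]] [[295.1, 0.0, 256.7], [0.0, 295.1, 187.6], [0.0, 0.0, 1.0]]
```

View pics/w1b.png

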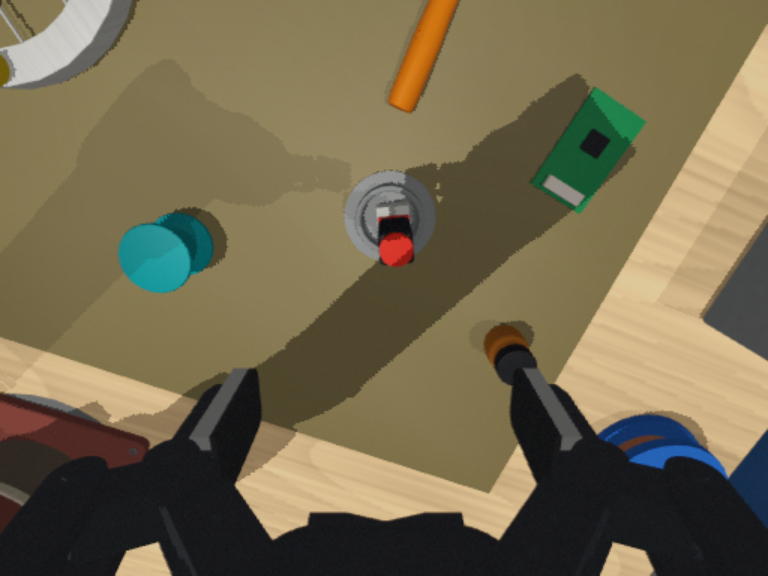

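```bash
python3 - <<'E'
from h import *
g=ld('w1');im=g['img'][:,:,::-1]
cv2.imwrite('pics/c2.png',cv2.resize(im[105:185,220:300],None,fx=7,fy=7,interpolation=cv2.INTER_CUBIC))
print(pt(g,264.7,166.5,.128),pt(g,264.7,166.5),pt(g,260,142.7,.014),pt(g,240,142))
h=cv2.cvtColor(im,cv2.COLOR_BGR2HSV);m=((h[...,0]<8)|(h[...,0]>172))&(h[...,1]>150)&(h[...,2]>120)
m[:155]=0;m[:,:240]=0;m[185:]=0;m[:,290:]=0
v,u=np.nonzero(m);print(u.min(),u.max(),v.min(),v.max(),u.mean(),v.mean());print(np.median([pt(g,a,b) for a,b in zip(u,v)],0))
E
```

```text
[ 0.47257669 -0.28732094  0.128     ] [ 0.47282696 -0.28719139  0.12905492] [ 0.47633967 -0.28151097  0.014     ] [ 0.46730442 -0.25388475  0.01763342]
253 274 156 177 263.6173469387755 166.32397959183675
[ 0.47262317 -0.28580176  0.12914589]
```

View pics/c2.png

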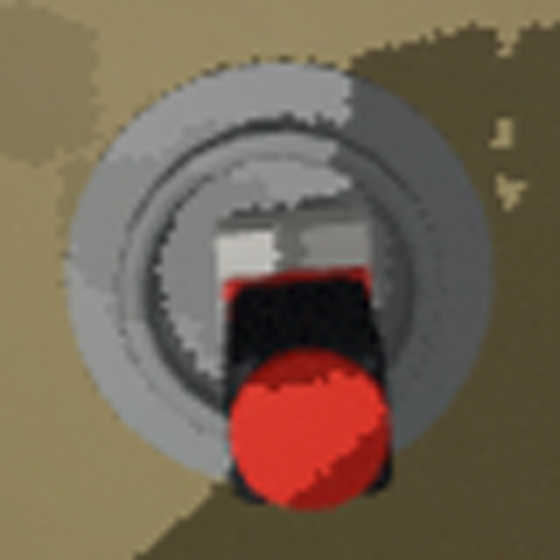

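move_arm([
  [0, 0, -7, 1.3, 6.4, 40, 85],
  [0, 0, -7, 1.3, 6.4, 80, 85],
  [0, 0, -7, 1.3, 6.4, 120, 85],
  [0, 0, -7, 1.3, 6.4, 160, 85],
  [0, 0, -7, 1.3, 6.4, 190, 85],
  [0, 0, -7, 1.3, 6.4, 215, 85],
  [0, 0, -7, 1.3, 6.4, 226, 60],
  [0, 0, -7, 1.3, 6.4, 226, 40],
  [0, 0, -7, 1.3, 6.4, 226, 30],
  [0, 0, -7, 1.3, 6.4, 226, 24],
  [0, 0, -7, 1.3, 6.4, 226, 15],
  [0, 0, -7, 1.3, 6.4, 226, 15],
  [0, 0, -7, 1.3, 6.4, 226, 15],
  [0, 0, -7, 1.3, 6.4, 226, 15],
], force=60)

```text
clock: 2.4
ee_pos: [0.4743, -0.2855, 0.0764]
eef_rot: [0.001, 0.969, 0.246, 0.001]
ft_force: [1.2, -1.2, 1.7]
opening: 0.0253
grip_force: 60.9
```

```bash
python3 - <<'E'
from h import *
s=status.state();print(s)
E
```

```text
{'clock': 2.4, 'q': array([ 0.66437007,  0.28609836, -0.23387475,  1.86846016,  0.07860623,
        0.99327959, -0.67705455]), 'qd': array([-0.00031719,  0.00479025, -0.00023935,  0.00525273, -0.0009267 ,
       -0.00149772, -0.00066868]), 'joint_efforts': array([-3.00568035e-01, -5.48560166e+01, -2.24095926e+00, -3.27876055e+01,
       -2.82482933e-01,  8.08383264e-01, -4.21915183e-05]), 'ee_pos': array([ 0.47429284, -0.28545983,  0.07641411]), 'eef_rot': array([9.60364238e-04, 9.69297347e-01, 2.45888163e-01, 8.61711327e-04]), 'ft_force': array([ 1.19497498, -1.19798105,  1.7079165 ]), 'moment': array([-0.37325646, -0.36838839,  0.00648199]), 'grip_force': 60.92002272605896, 'opening': 0.02528937706234672}
```

move_arm([
  [0, 0, 0, 0, 0, -20, 15],
  [0, 0, 0, 0, 0, -60, 15],
  [0, 0, 0, 0, 0, -100, 15],
  [0, 0, 0, 10, -10, -145, 15],
  [0, 0, -54, 226, -225, -145, 15],
  [0, 0, -54, 226, -225, -145, 15],
  [0, 0, -54, 226, -225, -145, 15],
  [0, 0, -54, 226, -225, -145, 15],
  [0, 0, -54, 226, -225, -145, 15],
  [0, 0, -54, 226, -225, -145, 15],
  [0, 0, -54, 226, -225, -145, 15],
  [0, 0, -54, 226, -225, -145, 15],
  [0, 0, -54, 226, -225, -145, 15],
  [0, 0, -54, 226, -225, -145, 15],
  [0, 0, -54, 226, -225, -145, 15],
  [0, 0, -54, 226, -225, -145, 15],
  [0, 0, -54, 226, -225, -145, 15],
])

```text
clock: 3.82
ee_pos: [0.5646, 0.0191, 0.2202]
eef_rot: [0.0, 0.753, 0.658, -0.0]
ft_force: [1.0, -0.4, -2.8]
opening: 0.0254
grip_force: 60.6
```

```bash
python3 - <<'E'
from h import *
s=status.state();print(s['q'].round(3),s['ee_pos'],s['eef_rot'],s['ft_force'])
g=grab('wrist','w2');c=cv2.resize(g['img'][:,:,::-1],None,fx=1.5,fy=1.5,interpolation=cv2.INTER_CUBIC);cv2.imwrite('pics/w2b.png',c)
E
```

```text
[ 0.359  0.211 -0.541  1.668  0.113  1.294 -0.337] [0.56458644 0.01914138 0.22022865] [ 7.50206698e-05  7.52942934e-01  6.58085732e-01 -3.19206592e-04] [ 1.02909091 -0.38643124 -2.82333963]
```

View pics/w2b.png

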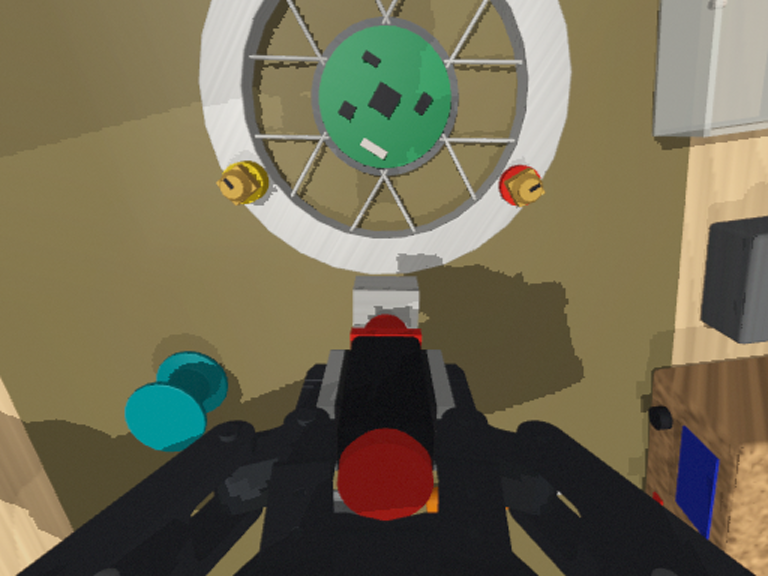

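```bash
python3 - <<'E'
from h import *
g=ld('w2');im=g['img'][:,:,::-1]
a=cv2.resize(im[100:146,324:370],None,fx=8,fy=8,interpolation=cv2.INTER_CUBIC)
b=cv2.resize(im[100:146,138:184],None,fx=8,fy=8,interpolation=cv2.INTER_CUBIC)
cv2.imwrite('pics/c3.png',np.hstack([b,a]))
H,W=g['depth'].shape;uu,vv=np.meshgrid(np.arange(W),np.arange(H))
K=g['camera_matrix'];d=np.stack([(uu-K[0,2])/K[0,0],-(vv-K[1,2])/K[1,1],-np.ones((H,W))],-1)*g['depth'][...,None]
P=d@g['extrinsics'][:3,:3].T+g['extrinsics'][:3,3]
for n,u,v in(('yel',162,123),('red',348,124)):
    s=(abs(uu-u)<22)&(abs(vv-v)<22)
    z=P[...,2]
    m=s&(z>.04)&(z<.12);print(n,m.sum(),np.histogram(z[m],np.arange(.04,.085,.0025)))
    t=np.percentile(z[m],97);k=s&(z>t-.003)&(z<t+.003);print('top',t,P[k].mean(0),uu[k].mean(),vv[k].mean())
    pts=np.c_[uu[k],vv[k]]
from scipy.optimize import least_squares
m=(abs(P[...,2]-.028)<.005)&(uu>130)&(uu<385)&(vv<185);q=P[m]
f=least_squares(lambda c:np.maximum(0,abs(np.hypot(q[:,0]-c[0],q[:,1]-c[1])-.115)-.0145),[.58,.124],loss='soft_l1',f_scale=.002);print(f.x,len(q),q[:,2].mean())
E
```

```text
yel 685 (array([ 17,  26, 152,  20,  17,  16,  22,  53,  52,  62,  86, 162,   0,
         0,   0,   0,   0]), array([0.04  , 0.0425, 0.045 , 0.0475, 0.05  , 0.0525, 0.055 , 0.0575,
       0.06  , 0.0625, 0.065 , 0.0675, 0.07  , 0.0725, 0.075 , 0.0775,
       0.08  , 0.0825]))
top 0.06923001094939847 [0.47179212 0.08161995 0.06808087] 154.5818181818182 124.07272727272728
red 449 (array([ 13,  18,  24,  20,  57,  54,  61, 153,  49,   0,   0,   0,   0,
         0,   0,   0,   0]), array([0.04  , 0.0425, 0.045 , 0.0475, 0.05  , 0.0525, 0.055 , 0.0575,
       0.06  , 0.0625, 0.065 , 0.0675, 0.07  , 0.0725, 0.075 , 0.0775,
       0.08  , 0.0825]))
top 0.060595291364677006 [0.66749671 0.05225763 0.05947956] 352.83168316831683 125.9009900990099
[0.57816763 0.12412157] 11672 0.02790524475809916
```

View pics/c3.png

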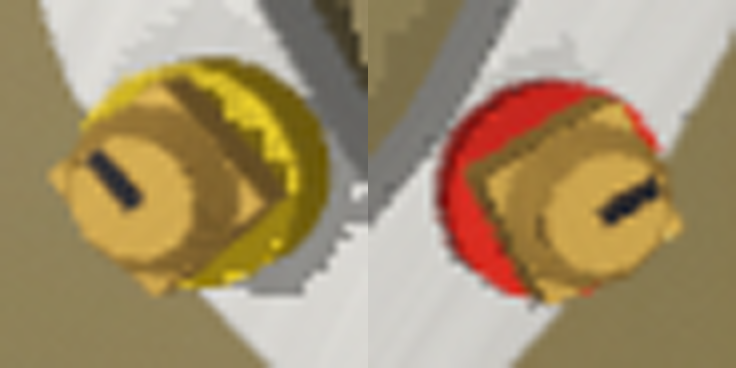

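```bash
python3 - <<'E'
from h import *
g=ld('w2');s=status.state();Rm=R.from_quat(np.roll(s['eef_rot'],-1)).as_matrix();T=s['ee_pos']
print('yaw',np.degrees(np.arctan2(Rm[1,0],Rm[0,0])))
p=[pt(g,u,v) for u in range(248,267,3) for v in range(307,327,3)];print('cap z',np.median(p,0),(np.median(p,0)-T)@Rm)
im=g['img'].astype(int);m=(im[...,0]>90)&(im[...,1]<60)&(im[...,2]<60);m[:280]=0;v,u=np.nonzero(m);print(u.min(),u.max(),v.min(),v.max())
for zz in(T[2]+.052,T[2]+.054):
  c=pt(g,(u.min()+u.max())/2,(v.min()+v.max())/2,zz);print('cap rel tool',(c-T)@Rm)
# socket top face near/far edges: far-top edge of the socket at rows ~ 277/1.5 (bottom) and 290/1.5(top far)
for nm,px in(('fartop',(386,290)),('farbot',(386,277))):
  for z in (T[2]-.071+.022,T[2]-.071): print(nm,z,((pt(g,px[0]/1.5,px[1]/1.5,z)-T)@Rm).round(4))
def ang(n,z,ps,off):
  for a,b in ps:
    A=pt(g,off[0]+a[0]/8-.5,off[1]+a[1]/8-.5,z);B=pt(g,off[0]+b[0]/8-.5,off[1]+b[1]/8-.5,z);d=(B-A)@Rm;print(n,np.hypot(d[0],d[1]),'toolangle mod90',np.degrees(np.arctan2(d[1],d[0]))%90)
ang('red',.052,[((100,175),(242,98)),((100,175),(172,300))],(324,100));ang('redslot',.061,[((235,218),(289,188))],(324,100))
ang('yel',.0605,[((170,83),(287,203)),((287,203),(160,292)),((50,178),(160,292))],(138,100));ang('yslot',.0695,[((95,158),(132,204))],(138,100))
E
```

```text
yaw 82.3320365470063
cap z [0.56506347 0.0201132  0.27175723] [ 0.00076487  0.00028671 -0.05146525]
225 441 286 346
cap rel tool [ 0.00147111  0.02921927 -0.05200401]
cap rel tool [ 0.00329905  0.0285792  -0.05400469]
fartop 0.17129234125593187 [0.0144 0.0005 0.049 ]
fartop 0.14929234125593188 [0.0064 0.0006 0.071 ]
farbot 0.17129234125593187 [0.0207 0.0005 0.049 ]
farbot 0.14929234125593188 [0.0135 0.0006 0.071 ]
red 0.019829871268576674 toolangle mod90 60.86717784539832
red 0.019445431281073226 toolangle mod90 56.071786175743654
redslot 0.007397620212746929 toolangle mod90 59.82368368636532
yel 0.01973712903349268 toolangle mod90 48.114938885672245
yel 0.02057066524129171 toolangle mod90 57.04258090700726
yel 0.018850157897703012 toolangle mod90 49.39017211852945
yslot 0.006745994649561423 toolangle mod90 54.91521314689905
```

move_arm([
  [0, 0, -30.5, 47.5, 97.8, 0, 15],
  [0, 0, -30.5, 47.5, 97.8, 0, 15],
  [0, 0, -30.5, 47.5, 97.8, 0, 15],
  [0, 0, -30.5, 47.5, 97.8, 0, 15],
  [0, 0, -30.5, 47.5, 97.8, 20, 15],
  [0, 0, -30.5, 47.5, 97.8, 45, 15],
  [0, 0, -30.5, 47.5, 97.8, 65, 15],
  [0, 0, -30.5, 47.5, 97.8, 75, 15],
  [0, 0, -30.5, 47.5, 97.8, 78, 15],
  [0, 0, -30.5, 47.5, 97.8, 78, 15],
  [0, 0, -30.5, 47.5, 97.8, 78, 15],
])

```text
clock: 4.78
ee_pos: [0.6686, 0.0548, 0.1437]
eef_rot: [0.001, 0.552, 0.834, 0.0]
ft_force: [-0.6, -0.1, -1.4]
opening: 0.025
grip_force: 60.7
```

```bash
python3 - <<'E'
from h import *
s=status.state();print(s['q'].round(3),s['ee_pos'],s['ft_force'],s['moment'])
g=grab('wrist','w3');c=cv2.resize(g['img'][120:330,150:360,::-1],None,fx=2.8,fy=2.8,interpolation=cv2.INTER_CUBIC);cv2.imwrite('pics/w3b.png',c)
E
```

```text
[ 0.286  0.498 -0.597  1.491  0.288  1.24   0.053] [0.66864108 0.05484532 0.14366322] [-0.63231258 -0.07607385 -1.36730525] [-0.02569978 -0.03223426 -0.02578424]
```

View pics/w3b.png

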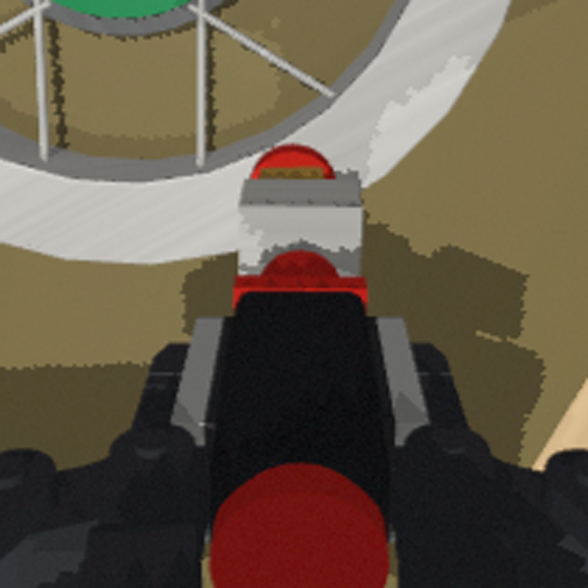

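```bash
python3 - <<'E'
from h import *
g=ld('w3');s=status.state();Rm=R.from_quat(np.roll(s['eef_rot'],-1)).as_matrix();T=s['ee_pos'];print(T,np.degrees(np.arctan2(Rm[1,0],Rm[0,0])))
f=lambda a,b,z:((pt(g,150+a/2.8-.3,120+b/2.8-.3,z)-T)@Rm).round(4)
print('post far',f(293,146,.0395),f(252,180,.0395),f(335,180,.0395)); print('socket farbot',f(301,180,T[2]-.072),f(301,205,T[2]-.05), f(240,180,T[2]-.072),f(361,180,T[2]-.072))
E
```

```text
[0.66880567 0.05506451 0.14399801] 112.9530204682288
post far [ 0.0141 -0.0017  0.1045] [ 0.0031 -0.0146  0.1045] [0.003  0.0115 0.1045]
socket farbot [0.0137 0.0008 0.072 ] [0.0144 0.0007 0.05  ] [ 0.0137 -0.0159  0.072 ] [0.0137 0.0171 0.072 ]
```

move_arm([
  [0, 0, 0, 1, -2.4, 4, 15],
  [0, 0, 0, 1, -2.4, 8, 15],
  [0, 0, 0, 1, -2.4, 12, 15],
  [0, 0, 0, 1, -2.4, 16, 15],
  [0, 0, 0, 1, -2.4, 16, 15],
  [0, 0, 0, 1, -2.4, 16, 15],
])

```text
clock: 5.33
ee_pos: [0.6653, 0.0546, 0.126]
eef_rot: [-0.0, 0.552, 0.834, -0.0]
ft_force: [0.4, -1.0, -1.6]
opening: 0.0254
grip_force: 60.7
```

move_arm([
  [0, 0, 0, 0, 0, 2, 15],
  [0, 0, 0, 0, 0, 4, 15],
  [0, 0, 0, 0, 0, 6, 15],
  [0, 0, 0, 0, 0, 6, 15],
  [0, 0, 0, 0, 0, 6, 15],
])

```text
clock: 5.75
ee_pos: [0.6655, 0.0545, 0.1201]
eef_rot: [0.0, 0.552, 0.834, -0.0]
ft_force: [1.3, -2.4, -2.3]
opening: 0.0253
grip_force: 60.6
```

move_arm([
  [0, 0, 0, 0, 0, 1, 15],
  [0, 0, 0, 0, 0, 2, 15],
  [0, 0, 0, 0, 0, 2, 15],
  [0, 0, 0, 0, 0, 2, 15],
])

```text
clock: 6.08
ee_pos: [0.6655, 0.0547, 0.1183]
eef_rot: [0.0, 0.552, 0.834, -0.0]
ft_force: [1.7, -4.2, -1.0]
opening: 0.0248
grip_force: 60.8
```

```bash
python3 -c "
from h import *
s=status.state();print(s['ee_pos'],s['ft_force'],s['moment'],s['q'][6])"
```

```text
[0.66553603 0.05465347 0.11832693] [ 1.70489179 -4.22490293 -0.95025864] [-0.90310302 -0.5380622   0.10495021] 0.043791576449646145
```

move_arm([
  [0, 0, 0, 0, 0, 1, 15],
  [0, 0, 0, 0, 0, 2, 15],
  [0, 0, 0, 0, 0, 2, 15],
  [0, 0, 0, 0, 0, 2, 15],
])

```text
clock: 6.42
ee_pos: [0.6656, 0.0547, 0.1166]
eef_rot: [0.0, 0.552, 0.834, 0.0]
ft_force: [1.9, -4.1, 1.8]
opening: 0.0253
grip_force: 61.1
```

move_arm([
  [0, 0, 0, -1, 0, 0, 15],
  [0, 0, 0, -2, 0.3, 0, 15],
  [0, 0, 5, -2, 0.3, 0, 15],
  [0, 0, 10, -2, 0.3, 0, 15],
  [0, 0, 15, -2, 0.3, 0, 15],
  [0, 0, 20, -2, 0.3, 0, 15],
  [0, 0, 25, -2, 0.3, 0, 15],
  [0, 0, 30, -2, 0.3, 0, 15],
  [0, 0, 30, -2, 0.3, 0, 15],
])

```text
clock: 7.17
ee_pos: [0.6678, 0.0539, 0.1171]
eef_rot: [0.001, 0.751, 0.661, 0.001]
ft_force: [4.6, -1.2, 1.6]
opening: 0.0258
grip_force: 61.0
```

```bash
python3 -c "
from h import *
s=status.state();print(s['ee_pos'],s['ft_force'],s['moment'],s['q'][6])"
```

```text
[0.66778454 0.05392638 0.11711147] [ 4.59844232 -1.1709653   1.63070265] [-0.41756059 -1.26763536  0.0654157 ] -0.44597944177237236
```

move_arm([
  [0, 0, 0, 0, 1, 0, 15],
  [0, 0, 5, 0, 2, 0, 15],
  [0, 0, 10, 0, 2, 0, 15],
  [0, 0, 15, 0, 2, 0, 15],
  [0, 0, 20, 0, 2, 0, 15],
  [0, 0, 25, 0, 2, 0, 15],
  [0, 0, 30, 0, 2, 0, 15],
  [0, 0, 35, 0, 2, 0, 15],
  [0, 0, 40, 0, 2, 0, 15],
  [0, 0, 40, 0, 2, 0, 15],
])

```text
clock: 8.0
ee_pos: [0.6696, 0.053, 0.1169]
eef_rot: [0.0, 0.931, 0.364, 0.001]
ft_force: [4.9, -2.2, 2.0]
opening: 0.0252
grip_force: 61.0
```

```bash
python3 -c "
from h import *
s=status.state();print(s['ee_pos'],s['ft_force'],s['moment'],s['q'][6])"
```

```text
[0.6695829  0.05300491 0.11688298] [ 4.94056018 -2.17436386  2.01640451] [-0.64666864 -1.35929709  0.03137083] -1.0957556892050946
```

move_arm([
  [0, 0, 5, 0.4, 1.7, 0, 15],
  [0, 0, 10, 0.4, 1.7, 0, 15],
  [0, 0, 15, 0.4, 1.7, 0, 15],
  [0, 0, 20, 0.4, 1.7, 0, 15],
  [0, 0, 25, 0.4, 1.7, 0, 15],
  [0, 0, 28.6, 0.4, 1.7, 0, 15],
  [0, 0, 28.6, 0.4, 1.7, 0, 15],
  [0, 0, 28.6, 0.4, 1.7, 0, 15],
  [0, 0, 28.6, 0.4, 1.7, 0, 15],
])

```text
clock: 8.75
ee_pos: [0.6703, 0.0519, 0.1165]
eef_rot: [0.0, 0.992, 0.126, 0.0]
ft_force: [4.5, -3.1, 1.3]
opening: 0.0251
grip_force: 61.2
```

```bash
python3 -c "
from h import *
s=status.state();print(s['ee_pos'],s['eef_rot'],s['ft_force'],s['moment'],s['q'][6])
r=R.from_quat(np.roll(s['eef_rot'],-1)).as_matrix();print(np.degrees(np.arctan2(r[1,0],r[0,0])))"
```

```text
[0.67032653 0.05188068 0.1165076 ] [6.70594555e-05 9.91973308e-01 1.26446732e-01 4.18727129e-04] [ 4.4769931  -3.09743513  1.32314477] [-0.9409792  -1.23259768  0.0271323 ] -1.5546976275472946
14.52862772405916
```

move_arm([
  [0, 0, -5, 0, 0, 0, 15],
  [0, 0, -7, 0, 0, -3, 15],
  [0, 0, -7, 0, 0, -15, 15],
  [0, 0, -7, 0, 0, -40, 15],
  [0, 0, -14, 0, 0, -75, 15],
  [0, 0, -68, -110, 5, -103, 15],
  [0, 0, -68, -110, 5, -103, 15],
  [0, 0, -68, -110, 5, -103, 15],
  [0, 0, -68, -110, 5, -103, 15],
  [0, 0, -68, -110, 5, -103, 15],
  [0, 0, -68, -110, 5, -103, 15],
  [0, 0, -68, -110, 5, -103, 15],
  [0, 0, -68, -110, 5, -103, 15],
  [0, 0, -68, -110, 5, -103, 15],
  [0, 0, -68, -110, 5, -103, 15],
  [0, 0, -68, -110, 5, -103, 15],
])

```text
clock: 10.08
ee_pos: [0.5641, 0.0203, 0.2191]
eef_rot: [-0.001, 0.753, 0.658, -0.0]
ft_force: [-0.5, 0.2, -1.9]
opening: 0.0253
grip_force: 60.8
```

```bash
python3 - <<'E'
from h import *
s=status.state();print(s['q'].round(3),s['ee_pos'],s['ft_force'])
g=grab('wrist','w4');a=ld('w2')
c=lambda G,u:cv2.resize(G['img'][100:146,u:u+46,::-1],None,fx=6,fy=6,interpolation=cv2.INTER_CUBIC)
cv2.imwrite('pics/c4.png',np.vstack([np.hstack([c(a,138),c(a,324)]),np.hstack([c(g,138),c(g,324)])]))
E
```

```text
[ 0.273  0.199 -0.441  1.674  0.088  1.289 -0.32 ] [0.56406944 0.02031296 0.21909988] [-0.53112738  0.22109645 -1.91508893]
```

View pics/c4.png

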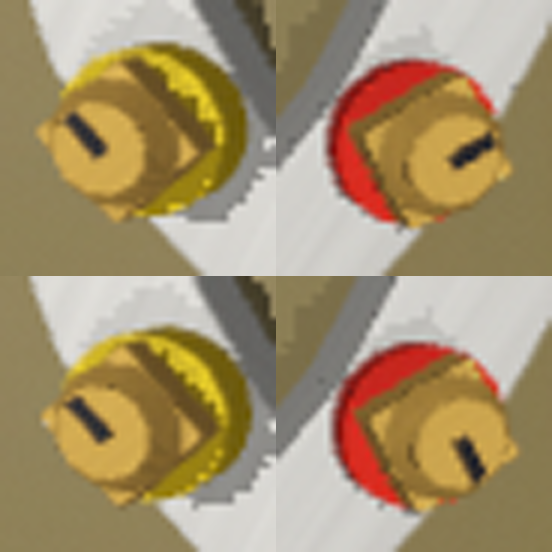

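move_arm([
  [0, 0, -128, 46.9, -100.4, 0, 15],
  [0, 0, -128, 46.9, -100.4, 0, 15],
  [0, 0, -128, 46.9, -100.4, 0, 15],
  [0, 0, -128, 46.9, -100.4, 0, 15],
  [0, 0, -128, 46.9, -100.4, 0, 15],
  [0, 0, -128, 46.9, -100.4, 0, 15],
  [0, 0, -128, 46.9, -100.4, 0, 15],
  [0, 0, -128, 46.9, -100.4, 0, 15],
  [0, 0, -128, 46.9, -100.4, 0, 15],
  [0, 0, -128, 46.9, -100.4, 0, 15],
  [0, 0, -128, 46.9, -100.4, 0, 15],
  [0, 0, -128, 46.9, -100.4, 0, 15],
  [0, 0, -128, 46.9, -100.4, 0, 15],
  [0, 0, -128, 46.9, -100.4, 20, 15],
  [0, 0, -128, 46.9, -100.4, 40, 15],
  [0, 0, -128, 46.9, -100.4, 55, 15],
  [0, 0, -128, 46.9, -100.4, 65, 15],
  [0, 0, -128, 46.9, -100.4, 68, 15],
  [0, 0, -128, 46.9, -100.4, 68, 15],
  [0, 0, -128, 46.9, -100.4, 68, 15],
])

```text
clock: 11.8
ee_pos: [0.4712, 0.0798, 0.1514]
eef_rot: [-0.0, -0.26, 0.966, 0.0]
ft_force: [0.6, 0.1, -1.7]
opening: 0.0253
grip_force: 60.8
```

```bash
python3 -c "
from h import *
s=status.state();print(s['ee_pos'],s['eef_rot'],s['ft_force'],s['moment'],s['q'])
r=R.from_quat(np.roll(s['eef_rot'],-1)).as_matrix();print(np.degrees(np.arctan2(r[1,0],r[0,0])))"
```

```text
[0.47116804 0.07982522 0.15138616] [-1.93649542e-04 -2.59917402e-01  9.65630821e-01  1.54077331e-04] [ 0.62569316  0.11653559 -1.68483631] [-0.00437834  0.04154314 -0.0213808 ] [ 0.28174429  0.08102524 -0.56081188  1.94889458  0.04738437  1.12486178
  1.79861529]
-149.8696733837353
```

move_arm([
  [0, 0, 0, 0, 0, 4, 15],
  [0, 0, 0, 0, 0, 8, 15],
  [0, 0, 0, 0, 0, 12, 15],
  [0, 0, 0, 0, 0, 16, 15],
  [0, 0, 0, 0, 0, 18, 15],
  [0, 0, 0, 0, 0, 20, 15],
  [0, 0, 0, 0, 0, 21.5, 15],
  [0, 0, 0, 0, 0, 21.5, 15],
  [0, 0, 0, 0, 0, 21.5, 15],
])

```text
clock: 12.55
ee_pos: [0.4707, 0.0794, 0.1293]
eef_rot: [-0.001, -0.262, 0.965, 0.0]
ft_force: [-3.4, -1.9, -3.3]
opening: 0.0253
grip_force: 60.9
```

```bash
python3 -c "
from h import *
s=status.state();print(s['ee_pos'],s['ft_force'],s['moment'])"
```

```text
[0.47067658 0.07939121 0.1293143 ] [-3.43478601 -1.88869748 -3.26849592] [-0.5859135   0.89658649 -0.0076937 ]
```

move_arm([
  [0, 0, 0, 1.5, 0, 1, 15],
  [0, 0, 0, 1.5, 0, 2, 15],
  [0, 0, 0, 1.5, 0, 3, 15],
  [0, 0, 0, 1.5, 0, 4, 15],
  [0, 0, 0, 1.5, 0, 4, 15],
  [0, 0, 0, 1.5, 0, 4, 15],
])

```text
clock: 13.05
ee_pos: [0.4703, 0.079, 0.1261]
eef_rot: [0.0, -0.262, 0.965, -0.0]
ft_force: [-2.2, -1.5, 1.6]
opening: 0.0252
grip_force: 61.3
```

```bash
python3 -c "
from h import *
s=status.state();print(s['ee_pos'],s['ft_force'],s['moment'])"
```

```text
[0.47031036 0.07901553 0.12608885] [-2.18587835 -1.50587712  1.62182062] [-0.32931864  0.49555989 -0.10081751]
```

move_arm([
  [0, 0, 6, 0, 0.3, 0, 15],
  [0, 0, 12, 0, 0.5, 0, 15],
  [0, 0, 18, -0.1, 0.8, 0, 15],
  [0, 0, 24, -0.2, 1.0, 0, 15],
  [0, 0, 30, -0.3, 1.3, 0, 15],
  [0, 0, 36, -0.5, 1.5, 0, 15],
  [0, 0, 42, -0.6, 1.7, 0, 15],
  [0, 0, 48, -0.8, 1.9, 0, 15],
  [0, 0, 54, -1.0, 2.0, 0, 15],
  [0, 0, 60, -1.3, 2.2, 0, 15],
  [0, 0, 60, -1.3, 2.2, 0, 15],
])

```text
clock: 13.97
ee_pos: [0.4694, 0.0816, 0.1257]
eef_rot: [-0.001, 0.258, 0.966, -0.0]
ft_force: [-4.8, -1.4, 1.5]
opening: 0.0253
grip_force: 61.5
```

```bash
python3 -c "
from h import *
s=status.state();print(s['ee_pos'],s['ft_force'],s['moment'])"
```

```text
[0.46935873 0.08163341 0.1256981 ] [-4.83076966 -1.38745006  1.50113352] [-0.1771308   1.36605821  0.04324425]
```

move_arm([
  [0, 0, 6, 0.5, -0.2, 0, 15],
  [0, 0, 12, 1, -0.5, 0, 15],
  [0, 0, 18, 0.9, -0.2, 0, 15],
  [0, 0, 24, 0.8, 0, 0, 15],
  [0, 0, 30, 0.7, 0.3, 0, 15],
  [0, 0, 36, 0.5, 0.5, 0, 15],
  [0, 0, 42, 0.4, 0.7, 0, 15],
  [0, 0, 48, 0.2, 0.9, 0, 15],
  [0, 0, 54, 0.0, 1.0, 0, 15],
  [0, 0, 60, -0.3, 1.2, 0, 15],
  [0, 0, 66, -0.5, 1.3, 0, 15],
  [0, 0, 66, -0.5, 1.3, 0, 15],
])

```text
clock: 14.97
ee_pos: [0.4714, 0.0829, 0.1261]
eef_rot: [-0.0, 0.741, 0.671, 0.0]
ft_force: [-2.1, 1.0, 1.6]
opening: 0.0254
grip_force: 61.5
```

```bash
python3 -c "
from h import *
s=status.state();print(s['ee_pos'],s['ft_force'],s['moment'],s['q'])
r=R.from_quat(np.roll(s['eef_rot'],-1)).as_matrix();print(np.degrees(np.arctan2(r[1,0],r[0,0])))"
```

```text
[0.47139195 0.08291559 0.12607966] [-2.14409022  0.98006992  1.55335112] [0.21624319 0.64546706 0.04125059] [ 0.14825803  0.09950455 -0.43357309  1.98204067  0.04707564  1.06881881
 -0.40534272]
84.31130809794966
```

move_arm([
  [0, 0, 6, 0, 0.3, 0, 15],
  [0, 0, 12, 0, 0.5, 0, 15],
  [0, 0, 18, -0.1, 0.8, 0, 15],
  [0, 0, 24, -0.2, 1.0, 0, 15],
  [0, 0, 30, -0.3, 1.3, 0, 15],
  [0, 0, 36, -0.5, 1.5, 0, 15],
  [0, 0, 42, -0.6, 1.7, 0, 15],
  [0, 0, 48, -0.8, 1.9, 0, 15],
  [0, 0, 54, -1.0, 2.0, 0, 15],
  [0, 0, 60, -1.3, 2.2, 0, 15],
  [0, 0, 62.6, -1.4, 2.2, 0, 15],
  [0, 0, 62.6, -1.4, 2.2, 0, 15],
  [0, 0, 62.6, -1.4, 2.2, 0, 15],
  [0, 0, 62.6, -1.4, 2.2, 0, 15],
])

```text
clock: 16.13
ee_pos: [0.4736, 0.0812, 0.1261]
eef_rot: [-0.0, 0.982, 0.191, 0.001]
ft_force: [-1.5, 3.3, 2.8]
opening: 0.0253
grip_force: 61.3
```

```bash
python3 -c "
from h import *
s=status.state();print(s['ee_pos'],s['ft_force'],s['moment'],s['q'])
r=R.from_quat(np.roll(s['eef_rot'],-1)).as_matrix();print(np.degrees(np.arctan2(r[1,0],r[0,0])))"
```

```text
[0.47356197 0.0812183  0.12611562] [-1.47634073  3.30943128  2.76815682] [0.63030467 0.24667238 0.09225507] [ 0.09239433  0.09831933 -0.37087313  1.98094217  0.04015541  1.06816063
 -1.48226529]
22.041039480297712
```

move_arm([
  [0, 0, -5, 0, 0, 0, 15],
  [0, 0, -7, 0, 0, -3, 15],
  [0, 0, -7, 0, 0, -15, 15],
  [0, 0, -7, 0, 0, -40, 15],
  [0, 0, -14, 0, 0, -75, 15],
  [0, 0, -60.5, 61, 92, -94, 15],
  [0, 0, -60.5, 61, 92, -94, 15],
  [0, 0, -60.5, 61, 92, -94, 15],
  [0, 0, -60.5, 61, 92, -94, 15],
  [0, 0, -60.5, 61, 92, -94, 15],
  [0, 0, -60.5, 61, 92, -94, 15],
  [0, 0, -60.5, 61, 92, -94, 15],
  [0, 0, -60.5, 61, 92, -94, 15],
  [0, 0, -60.5, 61, 92, -94, 15],
  [0, 0, -60.5, 61, 92, -94, 15],
])

```text
clock: 17.38
ee_pos: [0.5639, 0.0177, 0.2197]
eef_rot: [0.0, 0.754, 0.657, -0.0]
ft_force: [0.7, -0.0, -1.8]
opening: 0.0251
grip_force: 61.1
```

```bash
python3 -c "
from h import *
s=status.state();print(s['ee_pos'],s['ft_force'],s['q'])
r=R.from_quat(np.roll(s['eef_rot'],-1)).as_matrix();print(np.degrees(np.arctan2(r[1,0],r[0,0])))
grab('wrist','w5')"
```

```text
[0.56393307 0.01769876 0.21967189] [ 7.43474323e-01 -9.06289763e-04 -1.84021525e+00] [ 0.21276835  0.19018285 -0.3668615   1.67814073  0.07086919  1.28638969
 -0.30424177]
82.1917590470397
```

move_arm([
  [0, 0, -120, 161, 91, 0, 15],
  [0, 0, -120, 161, 91, 0, 15],
  [0, 0, -120, 161, 91, 0, 15],
  [0, 0, -120, 161, 91, 0, 15],
  [0, 0, -120, 161, 91, 0, 15],
  [0, 0, -120, 161, 91, 0, 15],
  [0, 0, -120, 161, 91, 0, 15],
  [0, 0, -120, 161, 91, 0, 15],
  [0, 0, -120, 161, 91, 0, 15],
  [0, 0, -120, 161, 91, 0, 15],
  [0, 0, -120, 161, 91, 0, 15],
  [0, 0, -120, 161, 91, 0, 15],
  [0, 0, -120, 161, 91, 0, 15],
  [0, 0, -120, 161, 91, 0, 15],
  [0, 0, -120, 161, 91, 0, 15],
  [0, 0, -120, 161, 91, 0, 15],
  [0, 0, -120, 161, 91, 0, 15],
  [0, 0, -120, 161, 91, 0, 15],
  [0, 0, -120, 161, 91, 0, 15],
])

```text
clock: 19.02
ee_pos: [0.6758, 0.1651, 0.2196]
eef_rot: [-0.0, -0.191, 0.982, 0.0]
ft_force: [0.1, 0.1, -1.6]
opening: 0.0249
grip_force: 61.1
```

```bash
python3 - <<'E'
from h import *
s=status.state();print(s['ee_pos'],s['ft_force'],s['q'])
r=R.from_quat(np.roll(s['eef_rot'],-1)).as_matrix();print(np.degrees(np.arctan2(r[1,0],r[0,0])))
g=grab('wrist','w6');b=ld('w5')
c=lambda G,u:cv2.resize(G['img'][100:146,u:u+46,::-1],None,fx=8,fy=8,interpolation=cv2.INTER_CUBIC)
cv2.imwrite('pics/c5.png',np.hstack([c(b,138),c(g,324)]))
H,W=g['depth'].shape;uu,vv=np.meshgrid(np.arange(W),np.arange(H))
K=g['camera_matrix'];d=np.stack([(uu-K[0,2])/K[0,0],-(vv-K[1,2])/K[1,1],-np.ones((H,W))],-1)*g['depth'][...,None]
P=d@g['extrinsics'][:3,:3].T+g['extrinsics'][:3,3];z=P[...,2]
sl=(abs(uu-348)<22)&(abs(vv-124)<22);m=sl&(z>.04)&(z<.12);t=np.percentile(z[m],97);k=sl&(abs(z-t)<.003);print('top',t,P[k].mean(0),uu[k].mean(),vv[k].mean());print(np.histogram(z[m],np.arange(.04,.085,.0025))[0])
E
```

```text
[0.67577018 0.16508683 0.21959265] [ 0.05155111  0.06122158 -1.57659449] [ 0.19548826  0.53737062 -0.74847439  1.32037344  0.35986347  1.41998048
  1.42118508]
-157.9472942225588
top 0.057559667254363386 [0.59522571 0.23637274 0.05633485] 350.390243902439 122.80975609756098
[ 17  15  40  46  56  55 179  15   0   0   0   0   0   0   0   0   0]
```

View pics/c5.png

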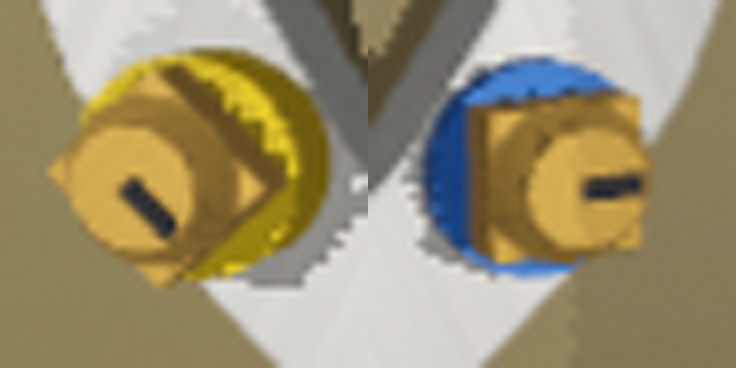

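move_arm([
  [0, 0, -3, 50, 97, 0, 15],
  [0, 0, -3, 50, 97, 0, 15],
  [0, 0, -3, 50, 97, 0, 15],
  [0, 0, -3, 50, 97, 30, 15],
  [0, 0, -3, 50, 97, 60, 15],
  [0, 0, -3, 50, 97, 75, 15],
  [0, 0, -3, 50, 97, 80, 15],
  [0, 0, -3, 50, 97, 80, 15],
  [0, 0, -3, 50, 97, 84, 15],
  [0, 0, -3, 50, 97, 88, 15],
  [0, 0, -3, 50, 97, 92, 15],
  [0, 0, -3, 50, 97, 96, 15],
  [0, 0, -3, 50, 97, 98, 15],
  [0, 0, -3, 50, 97, 100, 15],
  [0, 0, -3, 50, 97, 102, 15],
  [0, 0, -3, 50, 97, 102, 15],
  [0, 0, -3, 50, 97, 102, 15],
])

```text
clock: 20.48
ee_pos: [0.5927, 0.236, 0.1178]
eef_rot: [-0.0, -0.219, 0.976, -0.0]
ft_force: [-0.1, -0.9, -1.7]
opening: 0.0254
grip_force: 61.1
```

```bash
python3 -c "
from h import *
s=status.state();print(s['ee_pos'],s['ft_force'],s['moment'],s['q'])
r=R.from_quat(np.roll(s['eef_rot'],-1)).as_matrix();print(np.degrees(np.arctan2(r[1,0],r[0,0])))"
```

```text
[0.59270609 0.23597476 0.11778212] [-0.10797004 -0.92673223 -1.72311971] [-0.06590899 -0.05179864 -0.00120176] [ 0.13943199  0.50704181 -0.78097521  1.59701028  0.3763751   1.1944294
  1.29295098]
-154.7317765754431
```

Dropped on freely, with little side force. I'll press lightly and feel for the seat.

move_arm([
  [0, 0, 0, 0, 0, 1, 15],
  [0, 0, 0, 0, 0, 2, 15],
  [0, 0, 0, 0, 0, 3, 15],
  [0, 0, 0, 0, 0, 3.7, 15],
  [0, 0, 0, 0, 0, 3.7, 15],
  [0, 0, 0, 0, 0, 3.7, 15],
])

```text
clock: 20.98
ee_pos: [0.5928, 0.2361, 0.1144]
eef_rot: [0.0, -0.219, 0.976, 0.0]
ft_force: [-0.2, 0.6, 1.2]
opening: 0.0253
grip_force: 61.5
```

```bash
python3 -c "
from h import *
s=status.state();print(s['ee_pos'],s['ft_force'],s['moment'])"
```

```text
[0.59283349 0.23612468 0.11443317] [-0.19908829  0.55393582  1.21285854] [-0.24047821  0.11876412 -0.00850386]
```

move_arm([
  [0, 0, 6, 0, 0.3, 0, 15],
  [0, 0, 12, 0, 0.5, 0, 15],
  [0, 0, 18, -0.1, 0.8, 0, 15],
  [0, 0, 24, -0.2, 1.0, 0, 15],
  [0, 0, 30, -0.3, 1.3, 0, 15],
  [0, 0, 36, -0.5, 1.5, 0, 15],
  [0, 0, 42, -0.6, 1.7, 0, 15],
  [0, 0, 48, -0.8, 1.9, 0, 15],
  [0, 0, 54, -1.0, 2.0, 0, 15],
  [0, 0, 60, -1.3, 2.2, 0, 15],
  [0, 0, 60, -1.3, 2.2, 0, 15],
])

```text
clock: 21.9
ee_pos: [0.593, 0.2381, 0.1143]
eef_rot: [0.0, 0.301, 0.954, -0.001]
ft_force: [-0.9, -3.2, 1.9]
opening: 0.0258
grip_force: 61.5
```

```bash
python3 -c "
from h import *
s=status.state();print(s['ee_pos'],s['ft_force'],s['moment'])"
```

```text
[0.5929562  0.2380511  0.11428317] [-0.88010814 -3.2325244   1.9093101 ] [-0.70848601  0.27681323  0.03622219]
```

move_arm([
  [0, 0, 6, -0.4, -0.3, 0, 15],
  [0, 0, 12, -0.6, -0.3, 0, 15],
  [0, 0, 18, -0.7, 0, 0, 15],
  [0, 0, 24, -0.8, 0.2, 0, 15],
  [0, 0, 30, -0.9, 0.5, 0, 15],
  [0, 0, 36, -1.1, 0.7, 0, 15],
  [0, 0, 38.6, -1.2, 0.8, 0, 15],
  [0, 0, 38.6, -1.2, 0.8, 0, 15],
  [0, 0, 38.6, -1.2, 0.8, 0, 15],
  [0, 0, 38.6, -1.2, 0.8, 0, 15],
])

```text
clock: 22.73
ee_pos: [0.5944, 0.2388, 0.1143]
eef_rot: [-0.0, 0.596, 0.803, 0.0]
ft_force: [-0.5, -0.3, 1.7]
opening: 0.0251
grip_force: 61.4
```

```bash
python3 -c "
from h import *
s=status.state();print(s['ee_pos'],s['ft_force'],s['moment'],s['q'])
r=R.from_quat(np.roll(s['eef_rot'],-1)).as_matrix();print(np.degrees(np.arctan2(r[1,0],r[0,0])))"
```

```text
[0.59440646 0.23884695 0.11426995] [-0.51870191 -0.32148957  1.7038818 ] [-0.03345666  0.11863856  0.04985773] [-0.0959383   0.43780816 -0.45907813  1.60595665  0.20734604  1.1461236
 -0.30869515]
106.87682413024906
```

move_arm([
  [0, 0, -5, 0, 0, 0, 15],
  [0, 0, -7, 0, 0, -3, 15],
  [0, 0, -7, 0, 0, -15, 15],
  [0, 0, -7, 0, 0, -40, 15],
  [0, 0, -14, 0, 0, -75, 15],
  [0, 0, -95.5, -94, 57, -105, 15],
  [0, 0, -95.5, -94, 57, -105, 15],
  [0, 0, -95.5, -94, 57, -105, 15],
  [0, 0, -95.5, -94, 57, -105, 15],
  [0, 0, -95.5, -94, 57, -105, 15],
  [0, 0, -95.5, -94, 57, -105, 15],
  [0, 0, -95.5, -94, 57, -105, 15],
  [0, 0, -95.5, -94, 57, -105, 15],
  [0, 0, -95.5, -94, 57, -105, 15],
  [0, 0, -95.5, -94, 57, -105, 15],
  [0, 0, -95.5, -94, 57, -105, 15],
  [0, 0, -95.5, -94, 57, -105, 15],
  [0, 0, -95.5, -94, 57, -105, 15],
  [0, 0, -95.5, -94, 57, -105, 15],
])

```text
clock: 24.32
ee_pos: [0.676, 0.1647, 0.2194]
eef_rot: [0.0, -0.191, 0.982, 0.0]
ft_force: [-0.1, 0.6, -2.7]
opening: 0.0252
grip_force: 61.2
```

```bash
python3 - <<'E'
from h import *
s=status.state();r=R.from_quat(np.roll(s['eef_rot'],-1)).as_matrix();print(s['ee_pos'],np.degrees(np.arctan2(r[1,0],r[0,0])),s['q'])
grab('wrist','w7')
def slot(f,u0,v0,rad=5):
    G=ld(f);im=G['img'].astype(int).max(2);H,W=im.shape;uu,vv=np.meshgrid(np.arange(W),np.arange(H))
    k=((uu-u0)**2+(vv-v0)**2<49)&(im<70);p=np.c_[uu[k],vv[k]].astype(float);c=p.mean(0);w,V=np.linalg.eigh(np.cov((p-c).T));a=V[:,1];a=a*np.sign(a@(c-[u0,v0]))
    print(f,len(p),c,'outward dir deg (image, cw+)',np.degrees(np.arctan2(a[1],a[0])))
slot('w2',353,126);slot('w4',353.5,127);slot('w2',154.3,124);slot('w5',154.3,123.5)
slot('w6',350.4,122.8);slot('w7',350.4,122.8)
E
```

```text
[0.67598786 0.16473503 0.21944393] -157.95856390018855 [ 0.1760081   0.52813061 -0.71437708  1.32176531  0.34050506  1.41392576
  1.43337789]
w2 13 [356.46153846 124.76923077] outward dir deg (image, cw+) -34.31084505886327
w4 13 [356.23076923 130.15384615] outward dir deg (image, cw+) 67.64112146813544
w2 14 [152.14285714 122.07142857] outward dir deg (image, cw+) -128.3285831507885
w5 16 [156.5 125.5] outward dir deg (image, cw+) 45.0
w6 12 [354.5 123. ] outward dir deg (image, cw+) -15.913723288336557
w7 14 [351.5 126. ] outward dir deg (image, cw+) 90.0
```

move_arm([
  [0, 0, 83.5, 357, -338, 0, 15],
  [0, 0, 83.5, 357, -338, 0, 15],
  [0, 0, 83.5, 357, -338, 0, 15],
  [0, 0, 83.5, 357, -338, 0, 15],
  [0, 0, 83.5, 357, -338, 0, 15],
  [0, 0, 83.5, 357, -338, 0, 15],
  [0, 0, 83.5, 357, -338, 0, 15],
  [0, 0, 83.5, 357, -338, 0, 15],
  [0, 0, 83.5, 357, -338, 0, 15],
  [0, 0, 83.5, 357, -338, 0, 15],
  [0, 0, 83.5, 357, -338, 0, 15],
  [0, 0, 83.5, 357, -338, 0, 15],
  [0, 0, 83.5, 357, -338, 0, 15],
  [0, 0, 83.5, 357, -338, 0, 15],
  [0, 0, 83.5, 357, -338, 40, 15],
  [0, 0, 83.5, 357, -338, 80, 15],
  [0, 0, 83.5, 357, -338, 100, 15],
  [0, 0, 83.5, 357, -338, 110, 15],
  [0, 0, 83.5, 357, -338, 110, 15],
  [0, 0, 83.5, 357, -338, 110, 15],
])

```text
clock: 26.03
ee_pos: [0.4739, -0.2823, 0.1101]
eef_rot: [0.0, 0.51, 0.86, 0.0]
ft_force: [-0.6, 0.5, -1.0]
opening: 0.0255
grip_force: 61.0
```

```bash
python3 - <<'E'
from h import *
s=status.state();r=R.from_quat(np.roll(s['eef_rot'],-1)).as_matrix();T=s['ee_pos'];print(T,np.degrees(np.arctan2(r[1,0],r[0,0])),s['q'],s['ft_force'])
g=grab('wrist','w8')
# stand outer ring from w1: fit circle on rim-height points
for f in('w1','w8'):
    g=ld(f);H,W=g['depth'].shape;uu,vv=np.meshgrid(np.arange(W),np.arange(H));K=g['camera_matrix']
    P=(np.stack([(uu-K[0,2])/K[0,0],-(vv-K[1,2])/K[1,1],-np.ones((H,W))],-1)*g['depth'][...,None])@g['extrinsics'][:3,:3].T+g['extrinsics'][:3,3]
    m=(abs(P[...,2]-.0175)<.004)&(np.hypot(P[...,0]-.474,P[...,1]+.283)<.05);q=P[m]
    c,rr=cv2.minEnclosingCircle((q[:,:2]*1000).astype(np.float32));print(f,len(q),c,rr,np.median(q[:,2]))
E
```

```text
[ 0.47391657 -0.28229172  0.11012991] 118.73473635525302 [ 0.75766113  0.25524708 -0.34366684  1.83695058  0.09701725  1.06487634
  0.87876995] [-0.59542483  0.54259494 -1.03985499]
w1 478 (471.41497802734375, -282.4521789550781) 33.89137649536133 0.017677295331495063
w8 1283 (471.074951171875, -282.82025146484375) 33.941524505615234 0.01773192126564052
```

move_arm([
  [0, 0, 0, 3, -2.4, 2, 15],
  [0, 0, 0, 3, -2.4, 10, 15],
  [0, 0, 0, 3, -2.4, 18, 15],
  [0, 0, 0, 3, -2.4, 24, 15],
  [0, 0, 0, 3, -2.4, 28, 15],
  [0, 0, 0, 3, -2.4, 31, 15],
  [0, 0, 0, 3, -2.4, 33, 15],
  [0, 0, 0, 3, -2.4, 33, 15],
  [0, 0, 0, 3, -2.4, 33, 15],
])

```text
clock: 26.83
ee_pos: [0.4693, -0.2813, 0.0763]
eef_rot: [-0.0, 0.51, 0.86, -0.0]
ft_force: [-2.3, 0.8, 2.6]
opening: 0.0251
grip_force: 61.6
```

move_arm([
  [0, 0, 0, 0, 0, 1, 15],
  [0, 0, 0, 0, 0, 1.5, 15],
  [0, 0, 0, 0, 0, 1.5, 15],
  [0, 0, 0, 0, 0, 1.5, 15],
])

```text
clock: 27.17
ee_pos: [0.4695, -0.2815, 0.0749]
eef_rot: [0.0, 0.51, 0.86, 0.0]
ft_force: [-1.6, 0.7, 2.6]
opening: 0.0255
grip_force: 61.6
```

move_arm([
  [0, 0, 0, 0, 0, -1, 15],
  [0, 0, 0, 0, 0, -1, 28],
  [0, 0, 0, 0, 0, -1, 32],
  [0, 0, 0, 0, 0, -1, 45],
  [0, 0, 0, 0, 0, -1, 60],
  [0, 0, 0, 0, 0, -1, 75],
  [0, 0, 0, 0, 0, -1, 85],
  [0, 0, 0, 0, 0, -1, 85],
  [0, 0, 0, 0, 0, -1, 85],
  [0, 0, 0, 0, 0, -20, 85],
  [0, 0, 0, 0, 0, -50, 85],
  [0, 0, 0, 0, 0, -90, 85],
  [0, 0, 0, 0, 0, -130, 85],
  [0, 0, 0, 0, 0, -170, 85],
  [0, 0, 0, 0, 0, -200, 85],
  [0, 0, 0, 0, 0, -200, 85],
  [0, 0, 0, 0, 0, -200, 85],
])

```text
clock: 28.58
ee_pos: [0.4703, -0.2818, 0.2767]
eef_rot: [0.002, 0.51, 0.86, -0.0]
ft_force: [-0.8, -0.5, -0.6]
opening: 0.0846
grip_force: 0.0
```

```bash
python3 - <<'E'
from h import *
s=status.state();print(s['ee_pos'],s['ft_force'],s['opening'])
g=grab('wrist','w9');H,W=g['depth'].shape;uu,vv=np.meshgrid(np.arange(W),np.arange(H));K=g['camera_matrix']
P=(np.stack([(uu-K[0,2])/K[0,0],-(vv-K[1,2])/K[1,1],-np.ones((H,W))],-1)*g['depth'][...,None])@g['extrinsics'][:3,:3].T+g['extrinsics'][:3,3]
for a,b in((.125,.135),(.06,.12)):
    m=(P[...,2]>a)&(P[...,2]<b)&(np.hypot(P[...,0]-.4713,P[...,1]+.2827)<.05);q=P[m];print(len(q),q.mean(0) if len(q) else '',q.min(0),q.max(0))
E
```

```text
[ 0.47025397 -0.28177616  0.2767301 ] [-0.80823762 -0.45874303 -0.60496569] 0.08462528366666483
469 [ 0.47046268 -0.28230455  0.12893396] [ 0.45829009 -0.29525252  0.12501976] [ 0.48298778 -0.27025263  0.13094413]
260 [ 0.4649426  -0.27147136  0.09231427] [ 0.45285366 -0.28023128  0.06606315] [ 0.48284456 -0.26470069  0.11992302]
```

The driver stands upright in the stand: its top is at (0.470, -0.282, 0.129), within 1 mm of the stand's axis.

```bash
python3 -c "
from h import *
print(env.sign_off())"
```

```text
the job is handed in; nothing more can be done
None
```

I tightened red by one quarter turn, yellow by two and blue by one, then stood the driver upright in its stand, let go, and handed the job in at about 28.6 s of the 72 s. Close-up pictures confirmed red and yellow, blue had only a coarse image measurement (roughly 90°), and the hand-in gave no verdict.

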